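# Extend the telescopic bench stop by one hole

### The job

Two telescopic stops are screwed to the bench. On the one that ends in a flat upright plate, press the spring pin flush and, keeping it down, push the tube outwards (towards the plate) to the very next hole, so that the pin snaps up through it. Leave the stop with the V-shaped rest as it is.

Things in the scene. Friction and masses are not known exactly. Their poses are not given: they have to be found in the camera images.
- plate_pin_top (a point): Top of the domed steel spring pin, 14 mm across, of the stop that ends in a flat upright plate (72 wide x 76 mm high, 102 mm beyond the pin). 47 mm above the bench when up; sinks with the pin. x axis: level, along the tube towards the plate, the way to push; z up. The pin is in a fixed core bar; it sticks 7 mm out of a 17 mm hole in the flat top (40 mm high, 36 mm wide) of an aluminium tube
- plate_lug (a point): Middle of the near face (facing the pin) of an upright lug fixed on that tube, 36 mm wide, 21 mm high above the tube's top; the point is 50 mm above the bench, 18 mm beyond the pin at the start, same axes. Closed fingertips pressing the pin fit in front of it; pushing it (5 to 10 N) slides the tube. A plain gusset stands behind it
- plate_pin (a joint): Depth that pin is pressed, m: 0 up, 0.007 flush with the tube's top, about 0.0095 under its 2.5 mm wall. Springs back (2 N when up, 4 N flush). After about 4 mm of tube travel the hole's edge is over the pin and the wall keeps it down; until then it must be held down
- plate_tube (a joint): Travel of that tube, m: 0 at its present hole, 0.036 at the next hole (1.5 mm play either way); the next hole is seen 36 mm from the pin on the side away from the plate, one more 36 mm further. Light friction, stays where left; in each hole the pin springs up and stops it hard. A 44 mm high anchor block stands 91 to 125 mm behind the pin
- vee_tube (a joint): The same for the other stop, which ends in a V-shaped rest in place of the plate and is otherwise alike: it stays at 0

How it is judged:
On the way:
1. the pin of the plate stop is pressed flush while the tube still stands at its first hole (value of joint plate_pin above 0.0055 m and value of joint plate_tube below 0.008 m), for 0.02 s.
At the end, for the whole second after the job is handed in: the plate stop's tube stands one hole further out (36 mm, within 4 mm) with its pin sprung up through that hole (within 2 mm of fully up), and the V-rest stop's tube is still at its first hole (within 6 mm) (value of joint plate_tube between 0.032 and 0.04 m and value of joint plate_pin below 0.002 m and value of joint vee_tube between -0.006 and 0.006 m); the robot touches nothing.
It fails at once if the tube of the V-rest stop is moved to another hole (value of joint vee_tube above 0.012 m).
It also fails if it takes over 29 s, if anything falls off the work surface, if the arm or the gripper's body presses on something with over 40 N, if the wrist force passes 120 N, or if a joint passes its speed limit or range.

### The arm

A 7-joint arm with a two-finger parallel gripper is mounted at the origin on a cart in front of the work surface, level with it; the furniture and walls round the work are solid. World frame = base frame: x ahead of the robot, y to its left, z up, the work surface at z = 0. Lengths are in m, angles in rad, forces in N, time in s.
With the tool pointing down it reaches from about 0.35 to 0.9 m from the base axis. Payload 8.1 kg.
Tool frame: the origin (TCP) lies midway between the tips of the shut fingers; the grasp point (between the pads) lies 19 mm behind it; z points along the fingers, y is the line along which they close (so a half turn about z gives the same grasp; the last joint's range is limited). The gripper opens to 92 mm and grips with 3 to 60 N. Pads are 19 mm wide; open, the fingers measure 130 mm over their backs; the gripper's body (75 mm by 190 mm) begins 47 mm behind the grasp point.
Start: joints at [1.147, 0.434, 0.025, 1.573, -0.012, 1.134, -0.075], TCP at [0.197, -0.593, 0.187] pointing down, gripper open.
Joint ranges: [-2.62, 2.62], [-0.44, 2.09], [-1.27, 1.32], [0.08, 2.57], [-1.32, 4.46], [0.12, 2], [-2.74, 2.74]. Speed limits (rad/s): [2.22, 2.22, 3.01, 3.01, 3.14, 3.14, 3.14].

### API

Orientations are given as a rotation vector (axis times angle).
In Python, from cell import observe, get_image, camera_model, sign_off, recognise, silhouettes gives the robot as it stands.
- The arm moves only by the tool apply_moves, never from a script. Its argument "motion" is a list of rows, each an object of numbers: "x", "y", "z": the shift along the world's x, y, z in cm; "yaw": the turn about the world's z in degrees; "hand": the opening, from -1 (shut) to 1 (fully open), so that 0 is half open. In form: [{"x": .., "y": .., "z": .., "yaw": .., "hand": ..}, ...]. A call has 1 to 10 rows; each row is the pose to reach, as a shift and turn from the pose commanded when the call began; what a row does not reach only later rows make up. A row lasts 1/8 s, in which the tool goes at most 62.5 mm and 10.7 degrees, less where a joint would pass 70% of its speed; a pose out of reach is approached as far as the arm can. A call with a gripper value outside its range is refused whole. The fingers move at their own pace and stop on an object; "newtons" is the grip in N (left out, the last holds). Time passes only in rows, so rows that repeat a pose let the fingers close. It gives the time, the measured TCP pose, the force, the opening and the grip force at its end, in the units of the state.
- observe(): the state, without advancing time (a new reading comes with each control period).
- get_image(name): name is "scene" or "top"; returns the picture (384x512x3 uint8, blue, green, red); there is no depth.
- camera_model(name): a dict with "camera_matrix" (3x3 intrinsics, pixels), "k1" (the pictures are not rectified: a ray, as slopes to the right and down, at radius r is drawn at 1 + k1 r^2 times it, then the intrinsics apply), "T" (4x4, takes a point from camera to world coordinates). Camera axes: x right, y up, looking along -z (the intrinsics and any distortion apply to the point x, -y, -z); pixel columns grow to the right and rows downward; lengths in m; the calibration is good to about 2 mm. A picture is of the moment at which its call begins. camera_model takes no time and is no camera call.
- sign_off(): hands the job in; it is judged then, once.
Trained networks look in the newest picture that a camera, given by its name, has taken for a name from the list of things; names that differ only in an ending like _2 or _b are one class to them, and where a whole thing is asked for, a point or a joint stands for the part that bears it (a point fixed in the world has none). Each returns a list of dicts, best first, with "p" (0 to 1); they miss things now and then, are a little off and sometimes report something else, mostly with a low value. They report only what shows in the picture. A call takes as long as a camera call.
- recognise(query, camera): "rect" ([left, top, right, bottom] in pixels, round what is visible of it).
- silhouettes(query, camera): "mask" (384x512 bool, what is visible of it) and "rect" ([left, top, right, bottom] in pixels, round what is visible of it).
The state is a dict: "clock": time; "joints": joint angles; "dq": joint speeds; "joint_efforts": joint torques, N m; "position": TCP position; "ee_rot": TCP orientation; "force": force on the tool from outside, world axes, zero at the start; "ft_torque": the same for the moment, N m; "width": opening from 0.0 (shut) to 1.0 (fully open); "gripper_force": force on a finger pad.
Only numpy, scipy, OpenCV 4.12 (cv2) and the standard library are available. Lean on these libraries where they do the work, as an engineer would, in place of code of your own. Each camera call takes 0.05 s, during which the arm holds its last target. There are 200 camera calls.

## Working session

There is one attempt and no reset: what is moved stays moved. The work goes in short steps, Python scripts to look and compute and a tool call to move; the robot and the scene stay as the last step left them, time stands still between calls to the robot, and variables do not carry over. Pictures are saved under pics/ and viewed, at most 10 in all, crops included, and the job is handed in when it is done.

Besides the shell and the picture viewer there is one more tool, called after "Request:" by a JSON object that holds its "method" and its "body". apply_moves: Moves the arm, as the interface text tells. Its arguments: {"type":"object","properties":{"motion":{"type":"array","items":{"type":"object","properties":{"x":{"type":"number"},"y":{"type":"number"},"z":{"type":"number"},"yaw":{"type":"number"},"hand":{"type":"number"}}}},"newtons":{"type":"number"}},"required":["motion"]}

```bash
mkdir -p pics
cat > h.py <<'E'
import numpy as np, cv2
from cell import *
def ray(cam,uv):
    m=camera_model(cam);K=np.array(m["camera_matrix"]);T=np.array(m["T"])
    d=np.array([(uv[0]-K[0,2])/K[0,0],(uv[1]-K[1,2])/K[1,1]]);u=d.copy()
    for _ in range(20):u=d/(1+m["k1"]*(u@u))
    return T[:3,3],T[:3,:3]@np.array([u[0],-u[1],-1])
def at_z(cam,uv,z):
    o,d=ray(cam,uv);return o+d*(z-o[2])/d[2]
def proj(cam,P):
    m=camera_model(cam);K=np.array(m["camera_matrix"]);T=np.array(m["T"])
    p=T[:3,:3].T@(np.array(P)-T[:3,3]);u=np.array([p[0],-p[1]])/-p[2];u=u*(1+m["k1"]*(u@u))
    return K[:2,:2]@u+K[:2,2]
E
python3 - <<'E'
from h import *
for c in("top","scene"):
    im=get_image(c);cv2.imwrite(f"pics/{c}0.png",im)
    print(c,np.round(camera_model(c)["T"],2).tolist())
    for q in("plate_pin_top","plate_lug","plate_pin","plate_tube","vee_tube"):
        for r in recognise(q,c)[:3]:
            b=r["rect"];uv=((b[0]+b[2])/2,(b[1]+b[3])/2)
            print(q,round(r["p"],2),np.round(b,1).tolist(),at_z(c,uv,.047).round(3))
print(observe()["clock"])
E
```

```text
top [[-0.03, 0.99, -0.13, 0.39], [-1.0, -0.03, 0.01, 0.1], [0.01, 0.13, 0.99, 0.89], [0.0, 0.0, 0.0, 1.0]]
plate_pin_top 0.53 [178.4, 204.1, 183.8, 210.7] [0.475 0.222 0.047]
plate_lug 0.64 [156.9, 145.6, 203.4, 258.4] [0.484 0.223 0.047]
plate_pin 0.51 [175.9, 204.0, 183.3, 212.2] [0.473 0.224 0.047]
plate_tube 0.88 [159.7, 144.2, 204.4, 257.8] [0.486 0.22  0.047]
vee_tube 0.81 [299.0, 103.0, 345.7, 219.8] [ 0.552 -0.037  0.047]
scene [[-0.8, 0.44, -0.41, 0.17], [-0.6, -0.56, 0.56, 0.6], [0.02, 0.7, 0.72, 0.67], [0.0, 0.0, 0.0, 1.0]]
plate_lug 0.55 [197.4, 186.3, 285.1, 267.1] [0.487 0.226 0.047]
plate_tube 0.82 [198.3, 188.5, 280.9, 261.8] [0.492 0.225 0.047]
vee_tube 0.8 [246.8, 124.3, 318.6, 186.8] [ 0.549 -0.023  0.047]
0.6
```

View pics/top0.png

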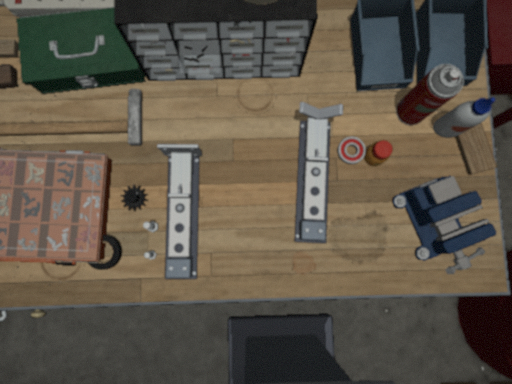

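View pics/scene0.png

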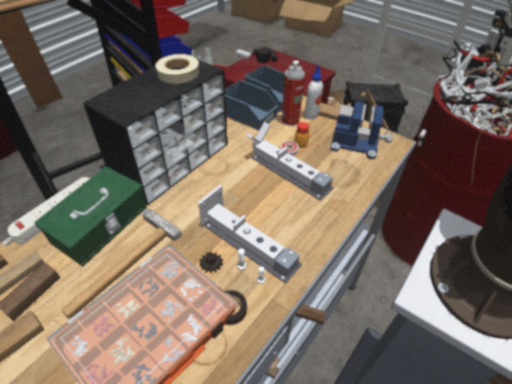

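The left stop at (180,210) has the flat plate, up the image (+x). The right one at (315,175) has the V-rest. I'll zoom in on the left stop for the pin.

Run:
```python
from h import *
a=cv2.imread("pics/top0.png")[140:285,145:215];b=cv2.imread("pics/scene0.png")[180:285,190:305]
a=cv2.resize(a,None,fx=4,fy=4,interpolation=2)[:580];b=cv2.resize(b,None,fx=4,fy=4,interpolation=2)
H=max(a.shape[0],b.shape[0]);f=lambda i:cv2.copyMakeBorder(i,0,H-i.shape[0],0,0,0)
cv2.imwrite("pics/z1.png",np.hstack([f(a),f(b)]))
```

```text
(no output)
```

View pics/z1.png

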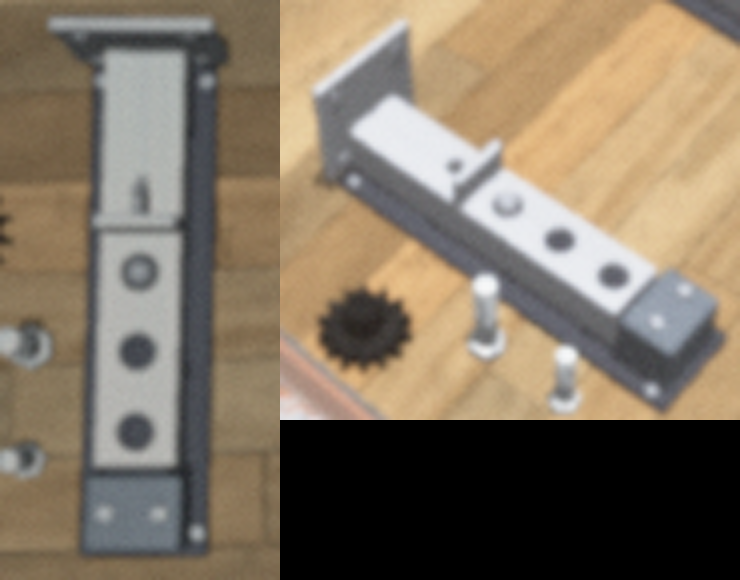

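Left panel (top): the pin is at (140,271) in the crop, which is (180,207.6) in the full picture, with holes below it. Right panel (scene): the pin is at (247,230.5).

Run:
```python
from h import *
for n,t,s,z in(("pin",(179.6,207.4),(246.6,230.4),.045),("h1",(178.9,227.6),(259.6,239.6),.039),("h2",(178.4,247.6),(272.9,248.4),.039)):
    print(n,at_z("top",t,z).round(4),at_z("scene",s,z).round(4))
# tube edges in top, z=.04: left (105,50)->(92,468) right (186,50)->(180,468) in crop
e=[at_z("top",(145+u/4-.4,140+v/4-.4),.04) for u,v in((104,52),(92,466),(186,52),(179,466))]
print(np.round(e,4))
for a,b in((1,0),(3,2)):
    d=e[a]-e[b];d=-d;d=-d; d=e[b]-e[a];print(np.degrees(np.arctan2(d[1],d[0])))
o=observe();print(o["position"],o["ee_rot"],o["joints"],o["clock"],o["force"])
```

```text
pin [0.4748 0.2246 0.045 ] [0.4722 0.2254 0.045 ]
h1 [0.4388 0.227  0.039 ] [0.4382 0.2241 0.039 ]
h2 [0.403  0.2281 0.039 ] [0.4029 0.2251 0.039 ]
[[0.577  0.2409 0.04  ]
 [0.3885 0.2473 0.04  ]
 [0.5761 0.2033 0.04  ]
 [0.3874 0.2085 0.04  ]]
-1.92905247600894
-1.5881234462865514
[ 0.19703324 -0.5931183   0.18743253] [-3.10126187e+00 -5.01576540e-01  1.90151059e-05] [ 1.14741461  0.43451308  0.02501636  1.57320352 -0.01161645  1.13405523
 -0.07508581] 0.6 [ 0.01730636  0.60067374 -0.46889776]
```

Request:
{"method": "apply_moves", "body": {"motion": [{"x":5,"y":4,"yaw":-5,"hand":-1},{"x":10,"y":8,"yaw":-10,"hand":-1},{"x":15,"y":13,"yaw":-15,"hand":-1},{"x":20,"y":18,"yaw":-20,"hand":-1},{"x":22,"y":24,"yaw":-20,"hand":-1},{"x":24,"y":30,"yaw":-20,"hand":-1},{"x":26,"y":36,"yaw":-20,"hand":-1},{"x":28,"y":42,"yaw":-20,"hand":-1},{"x":28,"y":48,"yaw":-20,"hand":-1},{"x":28,"y":54,"yaw":-20,"hand":-1}], "newtons": 30}}

```text
schema error: expected keys x, y, z, yaw, hand
```

Request:
{"method": "apply_moves", "body": {"motion": [{"x":5,"y":4,"z":0,"yaw":-5,"hand":-1},{"x":10,"y":8,"z":0,"yaw":-10,"hand":-1},{"x":15,"y":13,"z":0,"yaw":-15,"hand":-1},{"x":20,"y":18,"z":0,"yaw":-20,"hand":-1},{"x":22,"y":24,"z":0,"yaw":-20,"hand":-1},{"x":24,"y":30,"z":0,"yaw":-20,"hand":-1},{"x":26,"y":36,"z":0,"yaw":-20,"hand":-1},{"x":28,"y":42,"z":0,"yaw":-20,"hand":-1},{"x":28,"y":48,"z":0,"yaw":-20,"hand":-1},{"x":28,"y":54,"z":0,"yaw":-20,"hand":-1}], "newtons": 30}}

```text
clock: 1.85
position: [0.4771, -0.066, 0.1877]
ee_rot: [3.141, -0.044, 0.002]
force: [0.5, 0.5, 0.4]
width: 0.011
gripper_force: 0.0
```

Request:
{"method": "apply_moves", "body": {"motion": [{"x":0,"y":6,"z":0,"yaw":0,"hand":-1},{"x":0,"y":12,"z":0,"yaw":0,"hand":-1},{"x":0,"y":18,"z":-1,"yaw":0,"hand":-1},{"x":0.2,"y":24,"z":-3,"yaw":0,"hand":-1},{"x":0.2,"y":27.8,"z":-6,"yaw":0,"hand":-1},{"x":0.2,"y":27.8,"z":-10,"yaw":0,"hand":-1},{"x":0.2,"y":27.8,"z":-11,"yaw":0,"hand":-1},{"x":0.2,"y":27.8,"z":-11,"yaw":0,"hand":-1}]}}

```text
clock: 2.85
position: [0.4789, 0.2093, 0.0776]
ee_rot: [3.141, -0.046, -0.001]
force: [0.1, -0.8, -0.0]
width: 0.004
gripper_force: 0.0
```

Run:
```python
from h import *
o=observe();print(o["position"],o["ee_rot"],o["force"])
a=get_image("top")[140:285,145:215];b=get_image("scene")[150:285,190:305]
a=cv2.resize(a,None,fx=4,fy=4,interpolation=2);b=cv2.resize(b,None,fx=4,fy=4,interpolation=2)
f=lambda i:cv2.copyMakeBorder(i,0,580-i.shape[0],0,0,0)
cv2.imwrite("pics/z2.png",np.hstack([f(a),f(b)]))
```

```text
[0.47885809 0.20926735 0.07758927] [ 3.14063991e+00 -4.60854169e-02 -9.93406595e-04] [ 0.1408769  -0.80965027 -0.00494832]
```

View pics/z2.png

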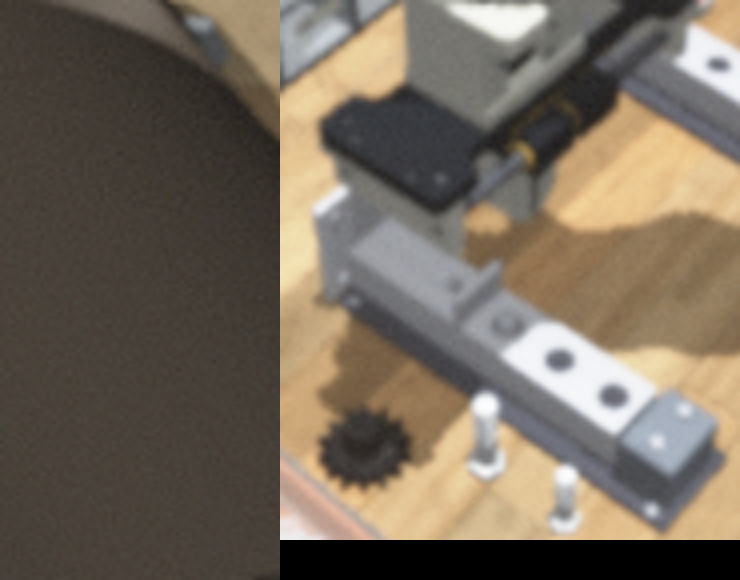

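The scene camera shows the closed fingers hovering above the stop, behind the lug as seen from that camera. The pin is uncovered at crop (508,323), and y needs +1.5 cm.

Request:
{"method": "apply_moves", "body": {"motion": [{"x":0,"y":1.55,"z":0,"yaw":0,"hand":-1},{"x":0,"y":1.55,"z":0,"yaw":0,"hand":-1},{"x":0,"y":1.55,"z":-2.2,"yaw":0,"hand":-1},{"x":0,"y":1.55,"z":-2.6,"yaw":0,"hand":-1},{"x":0,"y":1.55,"z":-2.6,"yaw":0,"hand":-1}]}}

```text
clock: 3.58
position: [0.4787, 0.2254, 0.0516]
ee_rot: [3.141, -0.044, -0.0]
force: [0.1, 0.5, -0.3]
width: 0.005
gripper_force: 0.0
```

Run:
```python
from h import *
o=observe();print(o["position"],o["ee_rot"],o["force"])
b=get_image("scene")[190:270,200:300]
cv2.imwrite("pics/z3.png",cv2.resize(b,None,fx=7,fy=7,interpolation=2))
print((proj("scene",o["position"])-[200,190])*7)
```

```text
[0.47873769 0.22544021 0.05162726] [ 3.14106023e+00 -4.43532335e-02 -4.54535853e-04] [ 0.07726892  0.51564413 -0.25186077]
[309.38388458 259.02037366]
```

View pics/z3.png

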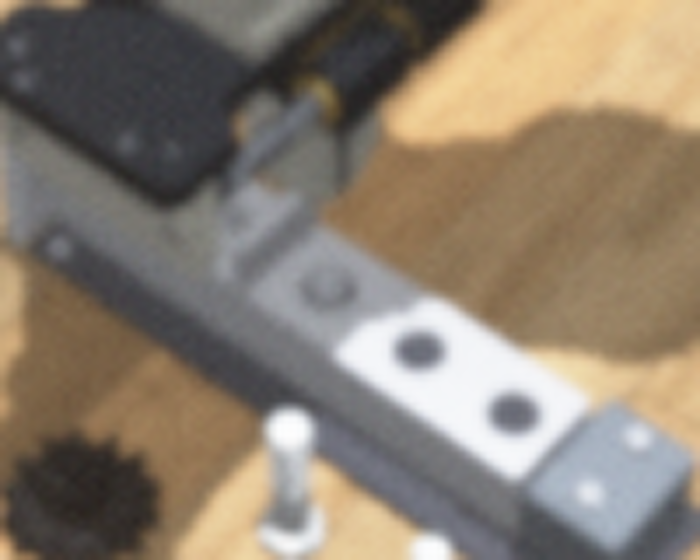

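The pin at (328,288) and the lug are uncovered, although the TCP should project to about (309,259). I'll overlay the projected gripper on the full picture before going down.

Run:
```python
from h import *
o=observe();p=np.array(o["position"]);im=get_image("scene")
im=cv2.resize(im[60:300,120:420],None,fx=2.5,fy=2.5,interpolation=2)
def d(P,c):
    q=((proj("scene",P)-[120,60])*2.5).astype(int);cv2.circle(im,tuple(map(int,q)),3,c,-1)
for sx in(-1,1):
  for sy in(-1,1):
    d(p+[sx*.0095,sy*.019,0],(0,0,255));d(p+[sx*.0095,sy*.019,.066],(0,255,255))
    d(p+[sx*.0375,sy*.095,.066],(0,255,0))
d(p,(255,0,0))
cv2.imwrite("pics/z4.png",im); print(o["width"],o["joints"].round(3))
for c in("scene",):
  for r in recognise("plate_lug",c)[:2]+recognise("plate_pin_top",c)[:2]: print(r)
```

```text
0.0007770308510034368 [-0.321  0.46  -0.294  1.94   0.187  0.767 -2.32 ]
{'rect': [198.3, 214.9, 285.0, 266.8], 'p': 0.59}
```

View pics/z4.png

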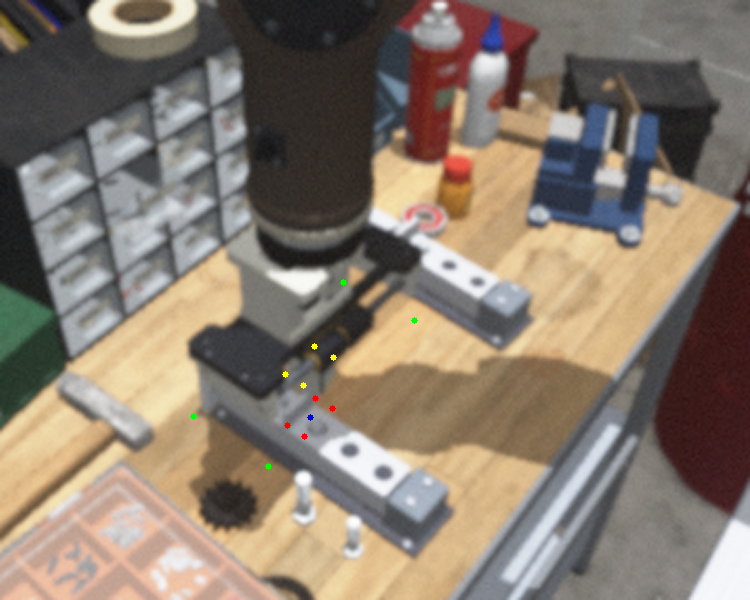

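The projected fingertips (red) end just beside the pin, and the only gray finger visible is near them. The drawn gripper body sits higher than its stated envelope. I'll check by touch: descend gently and watch the force.

Request:
{"method": "apply_moves", "body": {"motion": [{"x":0,"y":0,"z":-0.4,"yaw":0,"hand":-1},{"x":0,"y":0,"z":-0.75,"yaw":0,"hand":-1},{"x":0,"y":0,"z":-0.75,"yaw":0,"hand":-1},{"x":0,"y":0,"z":-0.75,"yaw":0,"hand":-1}]}}

```text
clock: 4.28
position: [0.4787, 0.2254, 0.0439]
ee_rot: [3.141, -0.044, -0.0]
force: [-0.5, -0.1, 0.2]
width: 0.006
gripper_force: 0.0
```

Run:
```python
from h import *
o=observe();p=np.array(o["position"]);im=get_image("scene")[195:245,215:275]
im=cv2.resize(im,None,fx=12,fy=12,interpolation=cv2.INTER_CUBIC)
im=cv2.convertScaleAbs(im,alpha=1.6,beta=10)
cv2.imwrite("pics/z5.png",im)
for sx in(-1,1):
  for sy in(-1,1):
    print(sx,sy,[((proj("scene",p+[sx*.0095,sy*.019,z])-[215,195])*12).astype(int).tolist() for z in(0,.03)])
```

```text
-1 -1 [[457, 371], [459, 264]]
-1 1 [[325, 504], [323, 399]]
1 -1 [[375, 320], [374, 213]]
1 1 [[242, 451], [237, 345]]
```

View pics/z5.png

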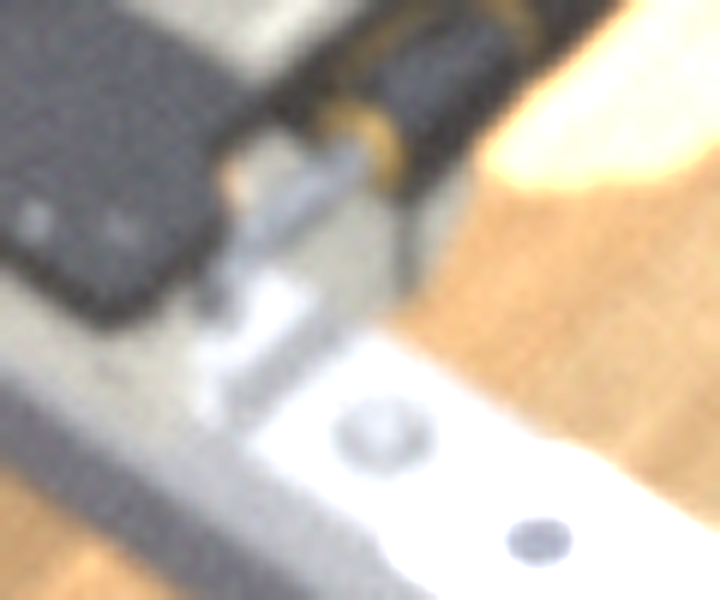

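The picture shows the fingers open, about 92 mm apart and straddling the tube (right finger near (410,260), left one under the dark plate). That contradicts the reported width of 0, so I'll lift clear and test the sign of the hand command.

Request:
{"method": "apply_moves", "body": {"motion": [{"x":0,"y":0,"z":3.5,"yaw":0,"hand":-1},{"x":0,"y":0,"z":3.5,"yaw":0,"hand":-1},{"x":0,"y":0,"z":3.5,"yaw":0,"hand":1},{"x":0,"y":0,"z":3.5,"yaw":0,"hand":1},{"x":0,"y":0,"z":3.5,"yaw":0,"hand":1},{"x":0,"y":0,"z":3.5,"yaw":0,"hand":1},{"x":0,"y":0,"z":3.5,"yaw":0,"hand":1},{"x":0,"y":0,"z":3.5,"yaw":0,"hand":1}]}}

```text
clock: 5.32
position: [0.4788, 0.2254, 0.0789]
ee_rot: [3.141, -0.045, -0.0]
force: [-0.1, -0.2, 0.4]
width: 0.61
gripper_force: 0.0
```

Run:
```python
from h import *
o=observe();p=np.array(o["position"]);im=get_image("scene")[170:250,200:300]
cv2.imwrite("pics/z6.png",cv2.resize(im,None,fx=7,fy=7,interpolation=2))
print(o["clock"],p,o["width"])
for sx in(-1,1):
  for sy in(-1,1):
    print(sx,sy,[((proj("scene",p+[sx*.0095,sy*.019,z])-[200,170])*7).astype(int).tolist() for z in(0,.03)])
```

```text
5.325 [0.47878313 0.22543234 0.0789112 ] 0.6095668463747497
-1 -1 [[372, 318], [374, 252]]
-1 1 [[293, 397], [292, 331]]
1 -1 [[323, 288], [322, 222]]
1 1 [[243, 365], [240, 299]]
```

View pics/z6.png

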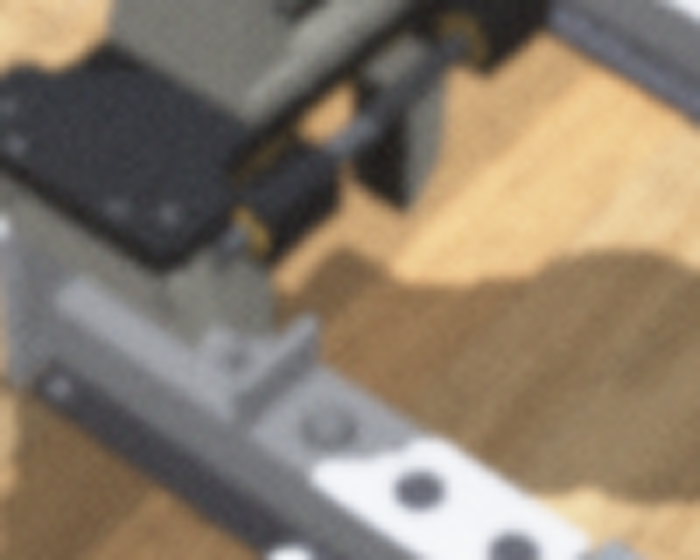

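The hand sign is right: +1 opens. The drawn fingertips (right one at (400,205), left one near (240,328)) lie about 12 full-image pixels above the prediction, so the tips seem to be 30-40 mm higher than reported. I'll shut the hand and feel downward in small steps.

Request:
{"method": "apply_moves", "body": {"motion": [{"x":0,"y":0,"z":0,"yaw":0,"hand":-1},{"x":0,"y":0,"z":-2,"yaw":0,"hand":-1},{"x":0,"y":0,"z":-3.3,"yaw":0,"hand":-1},{"x":0,"y":0,"z":-3.5,"yaw":0,"hand":-1},{"x":0,"y":0,"z":-3.7,"yaw":0,"hand":-1},{"x":0,"y":0,"z":-3.9,"yaw":0,"hand":-1},{"x":0,"y":0,"z":-3.9,"yaw":0,"hand":-1}]}}

```text
clock: 6.25
position: [0.4789, 0.2255, 0.0401]
ee_rot: [-3.141, 0.045, -0.0]
force: [0.2, -0.7, 0.1]
width: 0.014
gripper_force: 0.0
```

Request:
{"method": "apply_moves", "body": {"motion": [{"x":0,"y":0,"z":-0.3,"yaw":0,"hand":-1},{"x":0,"y":0,"z":-0.6,"yaw":0,"hand":-1},{"x":0,"y":0,"z":-0.6,"yaw":0,"hand":-1}]}}

```text
clock: 6.62
position: [0.4786, 0.2253, 0.0337]
ee_rot: [3.141, -0.045, -0.001]
force: [-0.4, -0.3, -0.6]
width: 0.001
gripper_force: 0.0
```

Run:
```python
from h import *
o=observe();p=np.array(o["position"]);im=get_image("scene")
print(p,o["force"])
for r in recognise("plate_pin_top","scene")[:2]: print(r)
c=cv2.resize(im[185:245,205:275],None,fx=10,fy=10,interpolation=cv2.INTER_CUBIC)
def d(P,col):
    q=((proj("scene",P)-[205,185])*10).astype(int);cv2.circle(c,tuple(map(int,q)),3,col,-1)
for z,col in((0,(0,0,255)),(.04,(0,255,255))):
  for sx in(-1,1):
    for sy in(-1,1): d(p+[sx*.0095,sy*.019,z],col)
cv2.imwrite("pics/z7.png",cv2.convertScaleAbs(c,alpha=1.3,beta=0))
```

```text
[0.4785628  0.2253239  0.03365001] [-0.43891039 -0.28106241 -0.58324087]
```

View pics/z7.png

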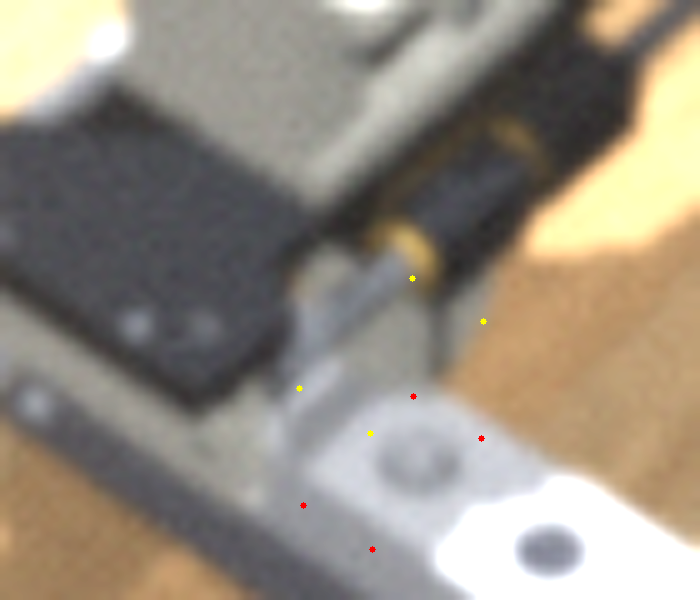

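The slit of the shut fingers is at (440,340) with its bottom near y=385. That fits the yellow overlay (+40 mm), not the red one, so the tips really are about 40 mm higher than reported. I'll keep feeling downward.

Request:
{"method": "apply_moves", "body": {"motion": [{"x":0,"y":0,"z":-0.3,"yaw":0,"hand":-1},{"x":0,"y":0,"z":-0.6,"yaw":0,"hand":-1},{"x":0,"y":0,"z":-0.9,"yaw":0,"hand":-1},{"x":0,"y":0,"z":-0.9,"yaw":0,"hand":-1}]}}

```text
clock: 7.22
position: [0.4786, 0.2253, 0.0246]
ee_rot: [3.141, -0.045, -0.001]
force: [0.4, 0.7, -1.1]
width: 0.002
gripper_force: 0.0
```

Request:
{"method": "apply_moves", "body": {"motion": [{"x":0,"y":0,"z":-0.3,"yaw":0,"hand":-1},{"x":0,"y":0,"z":-0.6,"yaw":0,"hand":-1},{"x":0,"y":0,"z":-0.8,"yaw":0,"hand":-1},{"x":0,"y":0,"z":-0.8,"yaw":0,"hand":-1}]}}

```text
clock: 7.72
position: [0.4787, 0.2254, 0.0168]
ee_rot: [3.141, -0.045, -0.0]
force: [0.4, 0.1, 0.1]
width: 0.007
gripper_force: 0.0
```

Run:
```python
from h import *
o=observe();im=get_image("scene")
print(o["position"],o["force"],o["ft_torque"],o["joint_efforts"])
cv2.imwrite("pics/raw8.png",im)
a=cv2.imread("pics/scene0.png")
# has pin spot changed?
for n,(u,v) in dict(pin=(247,230),lugface=(238,226)).items(): print(n,a[v-1:v+2,u-1:u+2].mean((0,1)),im[v-1:v+2,u-1:u+2].mean((0,1)))
```

```text
[0.47866426 0.22540262 0.01675313] [0.38466019 0.06182128 0.13462442] [0.04662656 0.01273174 0.04212192] [-1.65256887e-02 -6.15781045e+01 -3.56944598e+00 -2.16591060e+01
  4.66244132e-02 -1.31022362e-01 -1.60739879e-02]
pin [209.77777778 201.55555556 198.22222222] [137.         133.22222222 131.88888889]
lugface [138.77777778 134.         133.66666667] [113.77777778 111.66666667 110.44444444]
```

Request:
{"method": "apply_moves", "body": {"motion": [{"x":0,"y":0,"z":-0.2,"yaw":0,"hand":-1},{"x":0,"y":0,"z":-0.5,"yaw":0,"hand":-1},{"x":0,"y":0,"z":-0.5,"yaw":0,"hand":-1}]}}

```text
clock: 8.15
position: [0.4786, 0.2254, 0.0117]
ee_rot: [3.141, -0.044, -0.001]
force: [0.1, 0.4, 0.0]
width: 0.007
gripper_force: 0.0
```

Run:
```python
from h import *
o=observe();p=np.array(o["position"]);im=get_image("scene");print(p,o["force"])
c=cv2.resize(im[195:245,215:275],None,fx=12,fy=12,interpolation=cv2.INTER_CUBIC)
def d(P,col):
    q=((proj("scene",P)-[215,195])*12).astype(int);cv2.circle(c,tuple(map(int,q)),3,col,-1)
for sx in(-1,1):
    for sy in(-1,1): d(p+[sx*.0095,sy*.019,.04],(0,255,255))
cv2.imwrite("pics/z9.png",cv2.convertScaleAbs(c,alpha=1.3,beta=0))
```

```text
[0.47858623 0.22536013 0.01165872] [0.06824366 0.44842971 0.0022478 ]
```

View pics/z9.png

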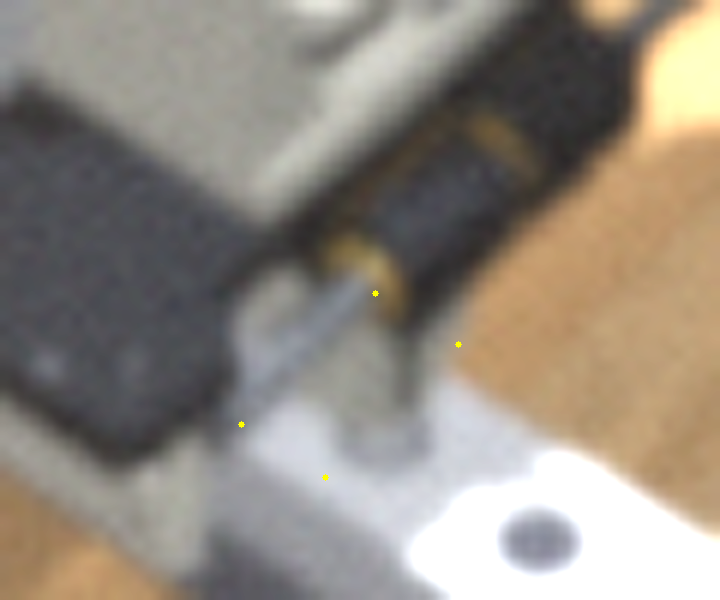

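The tips now end just above the pin, their bottom edge at about (335–430, 435) with the pin's near half showing at (385,450), and they are laterally centred. From here I'll go by force.

Request:
{"method": "apply_moves", "body": {"motion": [{"x":0,"y":0,"z":-0.2,"yaw":0,"hand":-1},{"x":0,"y":0,"z":-0.3,"yaw":0,"hand":-1},{"x":0,"y":0,"z":-0.3,"yaw":0,"hand":-1},{"x":0,"y":0,"z":-0.3,"yaw":0,"hand":-1}]}}

```text
clock: 8.7
position: [0.4788, 0.2254, 0.009]
ee_rot: [3.141, -0.045, 0.0]
force: [-0.2, -0.1, 0.3]
width: 0.007
gripper_force: 0.0
```

Request:
{"method": "apply_moves", "body": {"motion": [{"x":0,"y":0,"z":-0.2,"yaw":0,"hand":-1},{"x":0,"y":0,"z":-0.3,"yaw":0,"hand":-1},{"x":0,"y":0,"z":-0.3,"yaw":0,"hand":-1},{"x":0,"y":0,"z":-0.3,"yaw":0,"hand":-1}]}}

```text
clock: 9.2
position: [0.4789, 0.2255, 0.006]
ee_rot: [-3.141, 0.045, -0.0]
force: [0.4, 0.0, 3.0]
width: 0.002
gripper_force: 1.1
```

Request:
{"method": "apply_moves", "body": {"motion": [{"x":0,"y":0,"z":-0.2,"yaw":0,"hand":-1},{"x":0,"y":0,"z":-0.3,"yaw":0,"hand":-1},{"x":0,"y":0,"z":-0.3,"yaw":0,"hand":-1}]}}

```text
clock: 9.57
position: [0.479, 0.2255, 0.003]
ee_rot: [-3.141, 0.045, -0.0]
force: [-1.1, 0.3, 2.3]
width: 0.004
gripper_force: 1.5
```

Request:
{"method": "apply_moves", "body": {"motion": [{"x":0,"y":0,"z":-0.2,"yaw":0,"hand":-1},{"x":0,"y":0,"z":-0.25,"yaw":0,"hand":-1},{"x":0,"y":0,"z":-0.25,"yaw":0,"hand":-1}]}}

```text
clock: 9.95
position: [0.479, 0.2255, 0.0009]
ee_rot: [-3.141, 0.045, -0.001]
force: [-1.5, -0.2, 11.4]
width: 0.006
gripper_force: 5.4
```

Request:
{"method": "apply_moves", "body": {"motion": [{"x":0.15,"y":0,"z":0,"yaw":0,"hand":-1},{"x":0.3,"y":-0.01,"z":0,"yaw":0,"hand":-1},{"x":0.45,"y":-0.01,"z":0,"yaw":0,"hand":-1},{"x":0.6,"y":-0.02,"z":0,"yaw":0,"hand":-1},{"x":0.8,"y":-0.02,"z":0,"yaw":0,"hand":-1},{"x":0.8,"y":-0.02,"z":0,"yaw":0,"hand":-1}]}}

```text
clock: 10.7
position: [0.4849, 0.2253, 0.0008]
ee_rot: [3.14, -0.043, -0.004]
force: [-7.9, -1.2, 16.9]
width: 0.005
gripper_force: 8.3
```

```bash
cat > m.py <<'E'
from h import *
# tube-travel by matching the two hole dark spots along the tube in scene
def travel(save=None):
    im=get_image("scene")
    if save: cv2.imwrite(save,im)
    g=cv2.GaussianBlur(cv2.cvtColor(im,cv2.COLOR_BGR2GRAY),(0,0),1).astype(np.float32)
    g0=cv2.GaussianBlur(cv2.cvtColor(cv2.imread("pics/scene0.png"),cv2.COLOR_BGR2GRAY),(0,0),1).astype(np.float32)
    d=np.array([1,-.03,0]);d/=np.linalg.norm(d);h=np.array([.403,.225,.04])
    s=np.arange(-.012,.085,.002)
    pr=lambda G:[int(G[int(round(v)),int(round(u))]) for u,v in(proj("scene",h+t*d) for t in s)]
    print("s mm",(s*1000).round().astype(int).tolist());print(pr(g0));print(pr(g))
E
python3 -c "
from m import *
o=observe();print(o['position'],o['force']);travel('pics/r10.png')"
```

```text
[0.48493174 0.22531214 0.00084063] [-7.90907103 -1.17530831 16.91125333]
s mm [-12, -10, -8, -6, -4, -2, 0, 2, 4, 6, 8, 10, 12, 14, 16, 18, 20, 22, 24, 26, 28, 30, 32, 34, 36, 38, 40, 42, 44, 46, 48, 50, 52, 54, 56, 58, 60, 62, 64, 66, 68, 70, 72, 74, 76, 78, 80, 82, 84]
[214, 207, 166, 140, 112, 112, 109, 112, 143, 143, 193, 214, 231, 231, 234, 235, 233, 233, 222, 206, 157, 157, 119, 109, 112, 112, 142, 162, 209, 209, 230, 233, 233, 234, 232, 229, 223, 210, 183, 177, 182, 187, 201, 201, 196, 207, 207, 223, 227]
[147, 173, 221, 229, 206, 206, 158, 136, 121, 121, 133, 145, 195, 195, 233, 242, 246, 246, 246, 246, 241, 241, 218, 194, 145, 145, 125, 121, 140, 140, 182, 204, 211, 219, 200, 190, 175, 169, 160, 155, 146, 135, 112, 112, 112, 112, 112, 115, 117]
```

Both holes have shifted about 6 mm with the tip, so the pin is under the wall. I'll keep pushing, pressing less.

Request:
{"method": "apply_moves", "body": {"motion": [{"x":0.2,"y":-0.01,"z":0.05,"yaw":0,"hand":-1},{"x":0.5,"y":-0.01,"z":0.15,"yaw":0,"hand":-1},{"x":0.9,"y":-0.02,"z":0.2,"yaw":0,"hand":-1},{"x":1.3,"y":-0.03,"z":0.2,"yaw":0,"hand":-1},{"x":1.7,"y":-0.04,"z":0.2,"yaw":0,"hand":-1},{"x":2.1,"y":-0.06,"z":0.2,"yaw":0,"hand":-1},{"x":2.3,"y":-0.07,"z":0.2,"yaw":0,"hand":-1},{"x":2.3,"y":-0.07,"z":0.2,"yaw":0,"hand":-1}]}}

```text
clock: 11.75
position: [0.5093, 0.2242, 0.0019]
ee_rot: [3.141, -0.045, -0.002]
force: [-3.2, -0.0, -2.3]
width: 0.006
gripper_force: 1.6
```

```bash
python3 -c "
from m import *
o=observe();print(o['position'],o['force']);travel('pics/r11.png')"
```

```text
[0.50934789 0.22422496 0.00193761] [-3.18867791 -0.04637129 -2.26062971]
s mm [-12, -10, -8, -6, -4, -2, 0, 2, 4, 6, 8, 10, 12, 14, 16, 18, 20, 22, 24, 26, 28, 30, 32, 34, 36, 38, 40, 42, 44, 46, 48, 50, 52, 54, 56, 58, 60, 62, 64, 66, 68, 70, 72, 74, 76, 78, 80, 82, 84]
[214, 207, 166, 140, 112, 112, 109, 112, 143, 143, 193, 214, 231, 231, 234, 235, 233, 233, 222, 206, 157, 157, 119, 109, 112, 112, 142, 162, 209, 209, 230, 233, 233, 234, 232, 229, 223, 210, 183, 177, 182, 187, 201, 201, 196, 207, 207, 223, 227]
[115, 114, 114, 113, 113, 113, 113, 112, 115, 115, 134, 158, 210, 210, 228, 216, 169, 169, 131, 122, 128, 128, 164, 187, 229, 229, 244, 245, 246, 246, 245, 242, 236, 220, 171, 147, 136, 130, 152, 175, 191, 209, 219, 219, 224, 204, 204, 178, 171]
```

Request:
{"method": "apply_moves", "body": {"motion": [{"x":0.3,"y":-0.01,"z":0,"yaw":0,"hand":-1},{"x":0.5,"y":-0.02,"z":0,"yaw":0,"hand":-1},{"x":0.65,"y":-0.02,"z":0,"yaw":0,"hand":-1},{"x":0.75,"y":-0.02,"z":0,"yaw":0,"hand":-1},{"x":0.75,"y":-0.02,"z":0,"yaw":0,"hand":-1}]}}

```text
clock: 12.42
position: [0.5176, 0.2244, 0.0026]
ee_rot: [-3.141, 0.045, -0.001]
force: [-0.3, -0.4, 1.2]
width: 0.002
gripper_force: 0.6
```

```bash
python3 -c "
from m import *
o=observe();print(o['position'],o['force']);travel('pics/r12.png')"
```

```text
[0.51762806 0.22442068 0.00261396] [-0.28493038 -0.42005352  1.24104129]
s mm [-12, -10, -8, -6, -4, -2, 0, 2, 4, 6, 8, 10, 12, 14, 16, 18, 20, 22, 24, 26, 28, 30, 32, 34, 36, 38, 40, 42, 44, 46, 48, 50, 52, 54, 56, 58, 60, 62, 64, 66, 68, 70, 72, 74, 76, 78, 80, 82, 84]
[214, 207, 166, 140, 112, 112, 109, 112, 143, 143, 193, 214, 231, 231, 234, 235, 233, 233, 222, 206, 157, 157, 119, 109, 112, 112, 142, 162, 209, 209, 230, 233, 233, 234, 232, 229, 223, 210, 183, 177, 182, 187, 201, 201, 196, 207, 207, 223, 227]
[114, 113, 113, 112, 113, 113, 113, 112, 112, 112, 112, 111, 113, 113, 131, 154, 208, 208, 229, 220, 174, 174, 135, 124, 128, 128, 163, 185, 228, 228, 243, 245, 246, 246, 244, 241, 235, 222, 197, 193, 201, 207, 221, 221, 217, 223, 223, 220, 220]
```

The hole profile matches a 36 mm shift, the pin spot is bright again as in the first picture, and the push force is gone, so the pin has snapped up. I'll back off 2 mm and lift away.

Request:
{"method": "apply_moves", "body": {"motion": [{"x":-0.2,"y":0,"z":0.1,"yaw":0,"hand":-1},{"x":-0.3,"y":0,"z":1,"yaw":0,"hand":-1},{"x":-0.3,"y":0,"z":4,"yaw":0,"hand":-1},{"x":-0.3,"y":0,"z":9,"yaw":0,"hand":-1},{"x":-0.3,"y":-5,"z":14,"yaw":0,"hand":-1},{"x":-0.3,"y":-10,"z":16,"yaw":0,"hand":-1},{"x":-0.3,"y":-15,"z":16,"yaw":0,"hand":-1},{"x":-0.3,"y":-20,"z":16,"yaw":0,"hand":-1},{"x":-0.3,"y":-20,"z":16,"yaw":0,"hand":-1}]}}

```text
clock: 13.6
position: [0.5143, 0.0194, 0.1631]
ee_rot: [3.139, -0.056, 0.001]
force: [0.1, 0.9, 0.3]
width: 0.005
gripper_force: 0.0
```

```bash
python3 -c "
from m import *
o=observe();print(o['clock'],o['position'],o['force']);travel('pics/r13.png')
im=get_image('top')
for c in('top','scene'):
  for q in('plate_pin_top','plate_lug'):
    for r in recognise(q,c)[:2]:print(c,q,r,at_z(c,((r['rect'][0]+r['rect'][2])/2,(r['rect'][1]+r['rect'][3])/2),.047).round(3))
"
```

```text
13.6 [0.51427413 0.01940456 0.16309577] [0.12861705 0.90692245 0.34986367]
s mm [-12, -10, -8, -6, -4, -2, 0, 2, 4, 6, 8, 10, 12, 14, 16, 18, 20, 22, 24, 26, 28, 30, 32, 34, 36, 38, 40, 42, 44, 46, 48, 50, 52, 54, 56, 58, 60, 62, 64, 66, 68, 70, 72, 74, 76, 78, 80, 82, 84]
[214, 207, 166, 140, 112, 112, 109, 112, 143, 143, 193, 214, 231, 231, 234, 235, 233, 233, 222, 206, 157, 157, 119, 109, 112, 112, 142, 162, 209, 209, 230, 233, 233, 234, 232, 229, 223, 210, 183, 177, 182, 187, 201, 201, 196, 207, 207, 223, 227]
[104, 103, 103, 102, 103, 103, 104, 103, 103, 103, 103, 103, 105, 105, 121, 142, 195, 195, 217, 207, 161, 161, 123, 113, 118, 118, 151, 173, 217, 217, 234, 237, 237, 238, 236, 231, 224, 209, 182, 177, 186, 192, 207, 207, 202, 214, 214, 229, 233]
top plate_lug {'rect': [161.0, 125.8, 202.1, 237.5], 'p': 0.84} [0.521 0.22  0.047]
scene plate_lug {'rect': [185.1, 177.9, 271.9, 260.0], 'p': 0.58} [0.522 0.226 0.047]
```

```bash
python3 -c "
from cell import *
print(sign_off())"
```

```text
the job is handed in; nothing more can be done
None
```

I pressed the plate stop's pin flush, pushed its tube out about 36 mm to the next hole (the pin looks fully up in the camera image), left the V-rest stop alone and signed off at about 14 s; the judge's verdict wasn't shown.

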